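# Bring the round-knobbed caddy to the dispensing corner

### The job

The dispensing tray on the pharmacy counter holds three square caddies and one empty bay. Like a sliding puzzle, first slide the caddy that blocks the brass-bound corner straight into the empty bay beside it, then slide the caddy with the round knob into the freed brass-bound corner. Slide them along the tray floor, never lifting one out of the tray, leave the third caddy in its bay, and finish with every caddy fully in its own bay and let go.

Things in the scene. Friction and masses are not known exactly. Their poses are not given: they have to be found in the camera images.
- tray: Fixed grey tray, 184 mm square, at any turn: floor 6 mm thick, rim 8 mm wide, 20 mm high. Origin: centre of underside, on the counter; z up, x, y along its sides. Four 84 mm bays, no walls between, centres (mm): (42,42) brass-bound corner (14 mm wide brass outside the rim); (42,-42) empty; (-42,42) round-knobbed caddy; the other two caddies start at (42,42) and (-42,-42), either way round.
- caddy_round_grip (a point): White plastic caddy, 78 x 78 x 30 mm high, 0.2 kg, loose. Handle: round knob, 26 mm diameter. The dark wood handle stands 34 mm high amid the lid. This point: on the handle's axis, 24 mm above the lid, 10 mm below its top, 54 mm above the caddy's underside, 60 mm above the counter; grip here from above. Axes: z up, x and y along the caddy's sides, at the start parallel to the tray's.
- caddy_bar_grip (a point): White plastic caddy, 78 x 78 x 30 mm high, 0.2 kg, loose. Handle: bar, 60 mm long (x), 14 mm thick (y). The dark wood handle stands 34 mm high amid the lid. This point: on the handle's axis, 24 mm above the lid, 10 mm below its top, 54 mm above the caddy's underside, 60 mm above the counter; grip here from above. Axes: z up, x and y along the caddy's sides, at the start parallel to the tray's.
- caddy_block_grip (a point): White plastic caddy, 78 x 78 x 30 mm high, 0.2 kg, loose. Handle: square block, 34 x 34 mm. The dark wood handle stands 34 mm high amid the lid. This point: on the handle's axis, 24 mm above the lid, 10 mm below its top, 54 mm above the caddy's underside, 60 mm above the counter; grip here from above. Axes: z up, x and y along the caddy's sides, at the start parallel to the tray's.
Mind the look-alikes: they are no part of the job. Leave any pink or purple look-alike of the part that bears caddy_bar_grip alone.

How it is judged (in metres and radians):
On the way:
1. the caddy that stood in the brass-bound corner has been slid into the bay that was empty, with the two others still in their bays (each centre within 14 mm of its bay's, along both tray axes) (((x of caddy_round_grip in the frame of tray between -0.056 and -0.028 m and y of caddy_round_grip in the frame of tray between 0.028 and 0.056 m and x of caddy_bar_grip in the frame of tray between 0.028 and 0.056 m and y of caddy_bar_grip in the frame of tray between -0.056 and -0.028 m and x of caddy_block_grip in the frame of tray between -0.056 and -0.028 m and y of caddy_block_grip in the frame of tray between -0.056 and -0.028 m) or (x of caddy_round_grip in the frame of tray between -0.056 and -0.028 m and y of caddy_round_grip in the frame of tray between 0.028 and 0.056 m and x of caddy_block_grip in the frame of tray between 0.028 and 0.056 m and y of caddy_block_grip in the frame of tray between -0.056 and -0.028 m and x of caddy_bar_grip in the frame of tray between -0.056 and -0.028 m and y of caddy_bar_grip in the frame of tray between -0.056 and -0.028 m))), for 0.2 s.
At the end, for the whole second after the job is handed in: The round-knobbed caddy is in the brass-bound corner bay, the caddy that stood there is in the bay that was empty, and the third is in its own bay: each centre within 12 mm of its bay's centre along both tray axes, flat on the tray floor (within 6 mm), at rest (((x of caddy_round_grip in the frame of tray between 0.03 and 0.054 m and y of caddy_round_grip in the frame of tray between 0.03 and 0.054 m and x of caddy_bar_grip in the frame of tray between 0.03 and 0.054 m and y of caddy_bar_grip in the frame of tray between -0.054 and -0.03 m and x of caddy_block_grip in the frame of tray between -0.054 and -0.03 m and y of caddy_block_grip in the frame of tray between -0.054 and -0.03 m) or (x of caddy_round_grip in the frame of tray between 0.03 and 0.054 m and y of caddy_round_grip in the frame of tray between 0.03 and 0.054 m and x of caddy_block_grip in the frame of tray between 0.03 and 0.054 m and y of caddy_block_grip in the frame of tray between -0.054 and -0.03 m and x of caddy_bar_grip in the frame of tray between -0.054 and -0.03 m and y of caddy_bar_grip in the frame of tray between -0.054 and -0.03 m)) and z of each of caddy_round_grip, caddy_bar_grip, caddy_block_grip in the frame of tray below 0.066 m and linear speed of each of caddy_round, caddy_bar, caddy_block below 0.01 m/s); the robot touches nothing.
It fails at once if a caddy is lifted out of the tray (more than 14 mm off its floor) (z of any of caddy_round_grip, caddy_bar_grip, caddy_block_grip in the frame of tray above 0.074 m).
It also fails if it takes over 48 s, if anything falls off the work surface, if the arm or the gripper's body presses on something with over 40 N, if the wrist force passes 120 N, or if a joint passes its speed limit or range.

### The arm

A 7-joint arm with a two-finger parallel gripper is mounted at the origin on the work surface. World frame = base frame: x ahead of the robot, y to its left, z up, the work surface at z = 0. Lengths are in m, angles in degrees, forces in N, time in s.
With the tool pointing down it reaches from about 0.425 to 0.875 m from the base axis. Payload 4.7 kg.
Tool frame: the origin (TCP) lies midway between the tips of the shut fingers; the grasp point (between the pads) lies 19 mm behind it (env.grip_depth is the distance from the TCP to the grasp point, in m); z points along the fingers, y is the line along which they close (so a half turn about z gives the same grasp; the last joint's range is limited). The gripper opens to 87 mm and grips with 3 to 60 N. Pads are 19 mm wide; open, the fingers measure 117 mm over their backs; the gripper's body (75 mm by 190 mm) begins 51 mm behind the grasp point.
Start: joints at [-70.067, 18.392, -4.016, 83.108, 1.295, 78.541, -3.26], TCP at [0.213, 0.614, 0.223] pointing down, gripper open.
Joint ranges: [-163.93, 163.93], [-17.29, 119.83], [-79.2, 71.16], [3.27, 140.29], [-89.18, 269.18], [5.43, 117.66], [-154.24, 154.24]. Speed limits (degrees/s): [147.25, 147.25, 180, 180, 180, 180, 180].

### API

Orientations are given as [roll, pitch, yaw] about the fixed x, y, z axes, in that order (R = Rz(yaw) Ry(pitch) Rx(roll)).
In Python, from cell import get_obs, optics, env, nets gives the robot as it stands.
- The arm moves only by the shell command python3 -m creep 'ROWS' [FORCE]. ROWS is JSON, a list of rows, each an object of numbers: "wx", "wy", "wz": the turn, a rotation vector about the tool's x, y, z in degrees; "tx", "ty", "tz": the shift along the tool's x, y, z in mm; "gripper": the opening, from -1 (shut) to 1 (fully open). A call has 1 to 5 rows; each row is the pose to reach, as a shift and turn from the pose commanded when the call began, along the tool's axes at that moment; what a row does not reach only later rows make up. A row lasts 1/12 s, in which the tool goes at most 41.7 mm and 7.16 degrees, less where a joint would pass 70% of its speed; a pose out of reach is approached as far as the arm can. A call with a gripper value outside its range is refused whole. The fingers move at their own pace and stop on an object; FORCE is the grip in N (left out, the last holds). Time passes only in rows, so rows that repeat a pose let the fingers close. It gives the time, the measured TCP pose, the force, the opening and the grip force at its end, in the units of the state.
- get_obs(): the state, without advancing time (a new reading comes with each control period).
- optics.read_camera(name): name is "side" or "top"; returns (picture, depth): 384x512x3 uint8, red, green, blue; 384x512 float32, m along the optical axis (not along the pixel's ray), 0 where there is no reading.
- optics.camera_info(name): a dict with "fovy" (degrees; the focal length in pixels is half the picture's height over the tangent of half this angle, whatever the lens; pixels are square), "cx", "cy" (the principal point, pixels), "R" (3x3) and "t" (3): a world point X has camera coordinates R X + t. Camera axes: x right, y down, z forward; pixel columns grow to the right and rows downward; lengths in m; the calibration is good to about 2 mm. A picture is of the moment at which its call begins. camera_info takes no time and is no camera call.
- env.sign_off(): hands the job in; it is judged then, once.
Trained networks look in the newest picture that a camera, given by its name, has taken for a name from the list of things; names that differ only in an ending like _2 or _b are one class to them, and where a whole thing is asked for, a point or a joint stands for the part that bears it (a point fixed in the world has none). Each returns a list of dicts, best first, with "confidence" (0 to 1); they miss things now and then, are a little off and sometimes report something else, mostly with a low value. They report only what shows in the picture. A call takes as long as a camera call. They do not tell look-alikes from the thing itself.
- nets.look_for(query, camera): "point" ([x, y, z] in m, in world coordinates, good to about 4 mm: the middle of the surface that is visible of it).
- nets.place_of(query, camera): "point" ([x, y, z] in m, in world coordinates, good to about 4 mm: a listed point, or the origin of a listed thing).
The state is a dict: "time_s": time; "qpos": joint angles; "joint_velocities": joint speeds; "effort": joint torques, N m; "tool_pos": TCP position; "tool_rot": TCP orientation; "force": force on the tool from outside, world axes, zero at the start; "wrist_torque": the same for the moment, N m; "grip_width": finger opening in m; "grasp_force": force on a finger pad.
Only numpy, scipy, OpenCV 4.12 (cv2) and the standard library are available. Lean on these libraries where they do the work, as an engineer would, in place of code of your own. Each camera call takes 0.05 s, during which the arm holds its last target. There are 200 camera calls.

## Working session

There is one attempt and no reset: what is moved stays moved. The work goes in short steps, Python scripts to look and compute and a shell command to move; the robot and the scene stay as the last step left them, time stands still between calls to the robot, and variables do not carry over. Pictures are saved under pics/ and viewed, at most 10 in all, crops included, and the job is handed in when it is done.

```bash
mkdir -p pics
python3 - <<'E'
from cell import get_obs, optics, env, nets
import cv2, numpy as np
for c in ("top","side"):
    p,d=optics.read_camera(c); cv2.imwrite(f"pics/{c}0.png",p[:,:,::-1])
    for q in ("tray","caddy_round_grip","caddy_bar_grip","caddy_block_grip"):
        print(c,q,[(np.round(r["point"],3).tolist(),round(r["confidence"],2)) for r in nets.place_of(q,c)[:3]])
o=get_obs(); print(o["tool_pos"],o["tool_rot"],o["time_s"],env.grip_depth)
E
```

```text
top tray [([0.594, 0.069, 0.003], 0.65)]
top caddy_round_grip [([0.572, 0.124, 0.063], 0.85)]
top caddy_bar_grip [([0.608, -0.139, 0.053], 0.98), ([0.652, 0.089, 0.06], 0.95), ([0.827, 0.179, 0.054], 0.84)]
top caddy_block_grip [([0.533, 0.046, 0.06], 0.88)]
side tray [([0.593, 0.07, 0.0], 0.56)]
side caddy_round_grip [([0.574, 0.128, 0.061], 0.92)]
side caddy_bar_grip [([0.83, 0.179, 0.056], 0.9), ([0.608, -0.135, 0.053], 0.75), ([0.649, 0.092, 0.059], 0.64)]
side caddy_block_grip [([0.539, 0.049, 0.061], 0.87)]
[0.21301063 0.61410602 0.22253017] [-1.79999971e+02  5.11983020e-03  1.60876132e+02] 0.5 0.0187
```

View pics/top0.png

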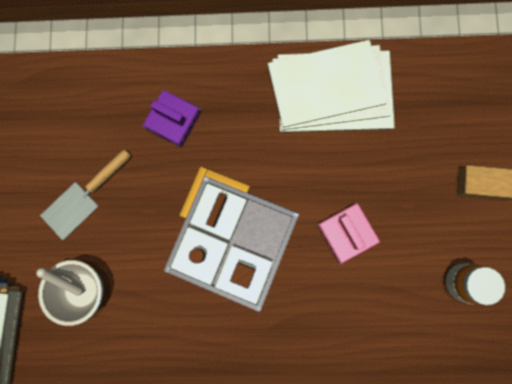

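View pics/side0.png

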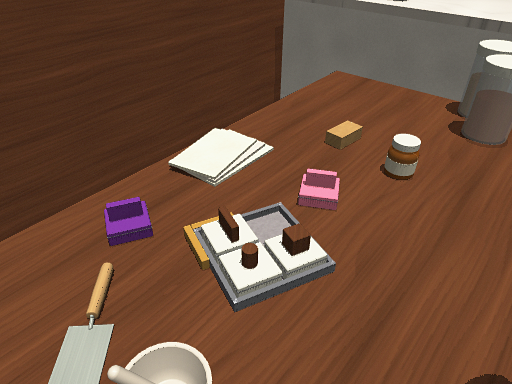

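The top view shows the brass corner at pixel (205,180), holding the bar caddy (218,208). The round caddy is at (198,253), the block caddy at (243,273) and the empty bay at (265,228). The pink and purple boxes are the decoys. Next I fit the tray pose from depth.

```bash
cat > h.py <<'E'
from cell import get_obs, optics, env, nets
import cv2, numpy as np
from scipy.spatial.transform import Rotation as Ro
def cloud(c):
    p,d=optics.read_camera(c); i=optics.camera_info(c)
    f=p.shape[0]/2/np.tan(np.radians(i["fovy"]/2)); v,u=np.mgrid[:p.shape[0],:p.shape[1]]
    X=np.stack([(u-i["cx"])/f*d,(v-i["cy"])/f*d,d],-1)
    W=(X-np.array(i["t"]))@np.array(i["R"]); W[d==0]=np.nan
    return p,W
def toolmove(x,y,z,yaw):
    o=get_obs(); R=Ro.from_euler("xyz",o["tool_rot"],degrees=True)
    G=Ro.from_euler("xyz",[180,0,yaw],degrees=True)
    print("t",np.round(R.inv().apply(np.array([x,y,z])-o["tool_pos"])*1000,1),"w",np.round((R.inv()*G).as_rotvec(degrees=True),1))
def blobs(W,lo,hi,box):
    m=(W[...,2]>lo)&(W[...,2]<hi)&(W[...,0]>box[0])&(W[...,0]<box[1])&(W[...,1]>box[2])&(W[...,1]<box[3])
    n,l=cv2.connectedComponents(m.astype(np.uint8),connectivity=4)
    for k in range(1,n):
        P=W[l==k]
        if len(P)<25: continue
        r=cv2.minAreaRect((P[:,:2]*1000).astype(np.float32)); print(lo,len(P),np.round(np.array(r[0]),1),np.round(r[1],1),round(r[2],1),np.round(P.mean(0),4))
E
python3 - <<'E'
from h import *
p,W=cloud("top"); box=(.45,.74,-.06,.2)
blobs(W,.012,.09,box); blobs(W,.03,.045,box); blobs(W,.06,.09,box)
toolmove(.65,.09,.16,158)
E
```

```text
0.012 8715 [603.4  73.6] [198.2 198.2] 66.5 [0.596  0.0848 0.035 ]
0.03 1573 [648.6  91.2] [78.2 78.3] 66.2 [0.6474 0.0901 0.0361]
0.03 1781 [571.7 125.1] [78.5 78.3] 66.3 [0.5715 0.1241 0.036 ]
0.03 1606 [537.9  47.6] [78.1 78.3] 67.5 [0.5382 0.047  0.0361]
0.06 314 [648.8  91.3] [14.5 59.6] 66.3 [0.6482 0.0908 0.0695]
0.06 194 [571.5 125. ] [24.5 24.6] 67.0 [0.5717 0.1246 0.0697]
0.06 433 [537.8  47.7] [33.7 34.1] 67.0 [0.538  0.0475 0.07  ]
t [-584.6 -352.1   62.6] w [0.  0.  2.9]
```

```bash
python3 -m creep '[{"tx":-40,"ty":-25,"wz":4.4,"gripper":1},{"tx":-75,"ty":-45,"wz":4.4},{"tx":-110,"ty":-65,"wz":4.4},{"tx":-145,"ty":-86,"wz":4.4},{"tx":-180,"ty":-107,"wz":4.4}]' 30; python3 -c "
from h import *
toolmove(.6487,.0913,.2,156.5)"
```

```text
t [-583.  -351.3   22.6] w [0.  0.  4.4]validation failed for argument at $[0]...
```

```bash
python3 -m creep '[{"wx":0,"wy":0,"wz":4,"tx":-35,"ty":-21,"tz":0,"gripper":1},{"wx":0,"wy":0,"wz":4.4,"tx":-70,"ty":-42,"tz":0,"gripper":1},{"wx":0,"wy":0,"wz":4.4,"tx":-105,"ty":-63,"tz":0,"gripper":1},{"wx":0,"wy":0,"wz":4.4,"tx":-140,"ty":-84,"tz":0,"gripper":1},{"wx":0,"wy":0,"wz":4.4,"tx":-175,"ty":-105,"tz":0,"gripper":1}]' 30; python3 -c "
from h import *
toolmove(.6487,.0913,.2,156.5)"
```

```text
time_s: 0.97
tool_pos: [0.3449, 0.456, 0.2228]
tool_rot: [180.0, 0.0, 156.5]
force: [-0.0, 0.2, 0.1]
grip_width: 0.0869
grasp_force: 0.0
t [-424.1 -213.3   22.7] w [ 0.  0. -0.]
```

```bash
python3 -m creep '[{"wx":0,"wy":0,"wz":0,"tx":-35,"ty":-18,"tz":0,"gripper":1},{"wx":0,"wy":0,"wz":0,"tx":-70,"ty":-36,"tz":0,"gripper":1},{"wx":0,"wy":0,"wz":0,"tx":-105,"ty":-53,"tz":0,"gripper":1},{"wx":0,"wy":0,"wz":0,"tx":-140,"ty":-70,"tz":0,"gripper":1},{"wx":0,"wy":0,"wz":0,"tx":-175,"ty":-88,"tz":0,"gripper":1}]'; python3 -m creep '[{"wx":0,"wy":0,"wz":0,"tx":-35,"ty":-18,"tz":0,"gripper":1},{"wx":0,"wy":0,"wz":0,"tx":-70,"ty":-36,"tz":0,"gripper":1},{"wx":0,"wy":0,"wz":0,"tx":-105,"ty":-53,"tz":0,"gripper":1},{"wx":0,"wy":0,"wz":0,"tx":-140,"ty":-70,"tz":0,"gripper":1},{"wx":0,"wy":0,"wz":0,"tx":-175,"ty":-88,"tz":0,"gripper":1}]'; python3 -c "
from h import *
toolmove(.6487,.0913,.1,156.5)"
```

```text
time_s: 1.38
tool_pos: [0.4703, 0.3056, 0.223]
tool_rot: [179.9, 0.0, 156.5]
force: [0.1, 0.8, 0.5]
grip_width: 0.087
grasp_force: 0.0
time_s: 1.8
tool_pos: [0.5956, 0.1552, 0.2229]
tool_rot: [180.0, 0.0, 156.5]
force: [0.9, 0.4, 0.3]
grip_width: 0.087
grasp_force: 0.0
t [-74.1 -37.6 122.9] w [0. 0. 0.]
```

```bash
python3 -m creep '[{"wx":0,"wy":0,"wz":0,"tx":-30,"ty":-15,"tz":15,"gripper":1},{"wx":0,"wy":0,"wz":0,"tx":-60,"ty":-30,"tz":30,"gripper":1},{"wx":0,"wy":0,"wz":0,"tx":-74,"ty":-37.6,"tz":60,"gripper":1},{"wx":0,"wy":0,"wz":0,"tx":-74,"ty":-37.6,"tz":95,"gripper":1},{"wx":0,"wy":0,"wz":0,"tx":-74,"ty":-37.6,"tz":123,"gripper":1}]'; python3 -c "
from h import *
toolmove(.6487,.0913,.042,156.5)"
```

```text
time_s: 2.22
tool_pos: [0.6477, 0.0901, 0.0975]
tool_rot: [-179.9, -0.0, 156.3]
force: [-0.6, 0.7, -1.2]
grip_width: 0.0868
grasp_force: 0.0
t [-0.5  1.5 55.5] w [-0.1 -0.  -0.2]
```

```bash
python3 -m creep '[{"wx":0,"wy":0,"wz":0,"tx":0,"ty":0,"tz":25,"gripper":1},{"wx":0,"wy":0,"wz":0,"tx":0,"ty":0,"tz":45,"gripper":1},{"wx":0,"wy":0,"wz":0,"tx":0,"ty":0,"tz":57,"gripper":1},{"wx":0,"wy":0,"wz":0,"tx":0,"ty":0,"tz":57,"gripper":1}]';  python3 -m creep '[{"wx":0,"wy":0,"wz":0,"tx":0,"ty":0,"tz":0,"gripper":-0.75},{"wx":0,"wy":0,"wz":0,"tx":0,"ty":0,"tz":0,"gripper":-0.75},{"wx":0,"wy":0,"wz":0,"tx":0,"ty":0,"tz":0,"gripper":-1},{"wx":0,"wy":0,"wz":0,"tx":0,"ty":0,"tz":0,"gripper":-1},{"wx":0,"wy":0,"wz":0,"tx":0,"ty":0,"tz":0,"gripper":-1}]' 15; python3 -c "
from h import *
toolmove(.616,.0147,.042,156.5)"
```

```text
time_s: 2.55
tool_pos: [0.6452, 0.0923, 0.0394]
tool_rot: [-179.8, -0.3, 156.5]
force: [-0.7, 0.0, 0.1]
grip_width: 0.0869
grasp_force: 0.0
time_s: 2.97
tool_pos: [0.6482, 0.0927, 0.0438]
tool_rot: [179.9, 0.1, 156.5]
force: [0.4, 0.3, -0.8]
grip_width: 0.0616
grasp_force: 0.0
t [ -1.6 -84.4   1.7] w [ 0.1  0.1 -0. ]
```

```bash
for i in 1 2; do python3 -m creep '[{"wx":0,"wy":0,"wz":0,"tx":0,"ty":0,"tz":0,"gripper":-1},{"wx":0,"wy":0,"wz":0,"tx":0,"ty":0,"tz":0,"gripper":-1},{"wx":0,"wy":0,"wz":0,"tx":0,"ty":0,"tz":0,"gripper":-1},{"wx":0,"wy":0,"wz":0,"tx":0,"ty":0,"tz":0,"gripper":-1},{"wx":0,"wy":0,"wz":0,"tx":0,"ty":0,"tz":0,"gripper":-1}]' 15; done; python3 -c "
from h import *
toolmove(.616,.0147,.042,156.5)"
```

```text
time_s: 3.38
tool_pos: [0.6474, 0.0925, 0.0426]
tool_rot: [180.0, -0.0, 156.5]
force: [-0.4, -0.8, 0.5]
grip_width: 0.0281
grasp_force: 0.0
time_s: 3.8
tool_pos: [0.6474, 0.0924, 0.0425]
tool_rot: [-180.0, -0.0, 156.5]
force: [-0.1, -0.2, 1.0]
grip_width: 0.0137
grasp_force: 15.0
t [ -2.2 -83.8   0.5] w [-0. -0. -0.]
```

```bash
python3 -m creep '[{"wx":0,"wy":0,"wz":0,"tx":0,"ty":-5,"tz":0,"gripper":-1},{"wx":0,"wy":0,"wz":0,"tx":0,"ty":-14,"tz":0,"gripper":-1},{"wx":0,"wy":0,"wz":0,"tx":0,"ty":-24,"tz":0,"gripper":-1},{"wx":0,"wy":0,"wz":0,"tx":0,"ty":-34,"tz":0,"gripper":-1},{"wx":0,"wy":0,"wz":0,"tx":-1,"ty":-44,"tz":0,"gripper":-1}]' ; python3 -m creep '[{"wx":0,"wy":0,"wz":0,"tx":0,"ty":-10,"tz":0,"gripper":-1},{"wx":0,"wy":0,"wz":0,"tx":0,"ty":-20,"tz":0,"gripper":-1},{"wx":0,"wy":0,"wz":0,"tx":0,"ty":-30,"tz":0,"gripper":-1},{"wx":0,"wy":0,"wz":0,"tx":0,"ty":-39,"tz":0,"gripper":-1},{"wx":0,"wy":0,"wz":0,"tx":0,"ty":-39,"tz":0,"gripper":-1}]'; python3 -c "
from h import *
toolmove(.616,.0147,.042,156.5)"
```

```text
time_s: 4.22
tool_pos: [0.63, 0.0503, 0.0425]
tool_rot: [-180.0, -0.0, 156.4]
force: [0.9, 1.8, -0.5]
grip_width: 0.0143
grasp_force: 15.0
time_s: 4.63
tool_pos: [0.6141, 0.0126, 0.0426]
tool_rot: [-179.9, -0.0, 156.3]
force: [0.3, -0.2, -2.6]
grip_width: 0.0138
grasp_force: 15.0
t [-0.9  2.7  0.6] w [-0.1 -0.  -0.2]
```

```bash
python3 -m creep '[{"wx":0,"wy":0,"wz":0,"tx":0,"ty":0,"tz":0,"gripper":1},{"wx":0,"wy":0,"wz":0,"tx":0,"ty":0,"tz":0,"gripper":1},{"wx":0,"wy":0,"wz":0,"tx":0,"ty":0,"tz":0,"gripper":1},{"wx":0,"wy":0,"wz":0,"tx":0,"ty":0,"tz":0,"gripper":1},{"wx":0,"wy":0,"wz":0,"tx":0,"ty":0,"tz":0,"gripper":1}]' ; python3 -m creep '[{"wx":0,"wy":0,"wz":0,"tx":0,"ty":0,"tz":-10,"gripper":1},{"wx":0,"wy":0,"wz":0,"tx":0,"ty":0,"tz":-30,"gripper":1},{"wx":0,"wy":0,"wz":0,"tx":0,"ty":0,"tz":-55,"gripper":1},{"wx":0,"wy":0,"wz":0,"tx":0,"ty":0,"tz":-58,"gripper":1},{"wx":0,"wy":0,"wz":0,"tx":0,"ty":0,"tz":-58,"gripper":1}]'; python3 -c "
from h import *
toolmove(.5716,.125,.1,156.5)"
```

```text
time_s: 5.05
tool_pos: [0.6155, 0.0167, 0.0427]
tool_rot: [180.0, 0.0, 156.5]
force: [0.1, 0.4, -0.1]
grip_width: 0.0396
grasp_force: 0.0
time_s: 5.47
tool_pos: [0.6171, 0.0162, 0.1035]
tool_rot: [179.8, 0.2, 156.5]
force: [0.0, -1.0, 0.4]
grip_width: 0.0728
grasp_force: 0.0
t [85.2 81.6  3.4] w [ 0.2  0.2 -0. ]
```

```bash
python3 -m creep '[{"wx":0,"wy":0,"wz":0,"tx":21,"ty":20,"tz":0,"gripper":1},{"wx":0,"wy":0,"wz":0,"tx":45,"ty":42,"tz":0,"gripper":1},{"wx":0,"wy":0,"wz":0,"tx":70,"ty":65,"tz":0,"gripper":1},{"wx":0,"wy":0,"wz":0,"tx":85,"ty":82,"tz":0,"gripper":1},{"wx":0,"wy":0,"wz":0,"tx":85,"ty":82,"tz":0,"gripper":1}]'
python3 - <<'E'
from h import *
p,W=cloud("top"); box=(.45,.74,-.06,.2); cv2.imwrite("pics/top1.png",p[:,:,::-1]); blobs(W,.03,.045,box)
p,W=cloud("side"); cv2.imwrite("pics/side1.png",p[:,:,::-1])
toolmove(.5716,.125,.042,156.5)
E
```

```text
time_s: 5.88
tool_pos: [0.5671, 0.1325, 0.0996]
tool_rot: [179.9, -0.2, 157.0]
force: [0.2, 1.2, -1.0]
grip_width: 0.0868
grasp_force: 0.0
0.03 1670 [616.   13.1] [78.3 78.3] 66.4 [0.6153 0.0128 0.0361]
0.03 479 [598.2 113.6] [78.4 20.9] 66.8 [0.5991 0.1148 0.0361]
0.03 1009 [538.   47.8] [78.1 78.1] 66.8 [0.5381 0.0317 0.036 ]
t [-2.8 -0.2 57.9] w [-0.  -0.   0.2]
```

View pics/side1.png

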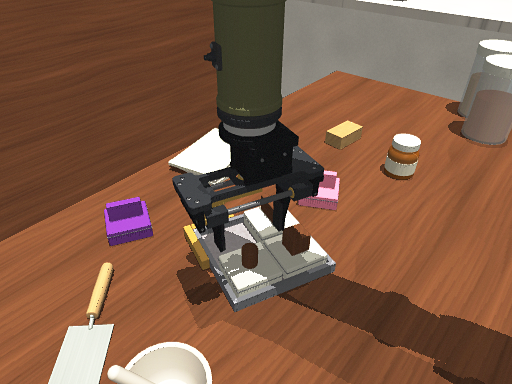

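The side view shows the corner now free at pixel (225,235) and the bar caddy in the formerly empty bay at (270,220), measured 2 mm off its centre. The open gripper is above the knob at (250,255). I'll descend and grip the knob.

```bash
python3 -m creep '[{"wx":0,"wy":0,"wz":0,"tx":-2,"ty":0,"tz":20,"gripper":1},{"wx":0,"wy":0,"wz":0,"tx":-2,"ty":0,"tz":40,"gripper":1},{"wx":0,"wy":0,"wz":0,"tx":-2,"ty":0,"tz":55,"gripper":1},{"wx":0,"wy":0,"wz":0,"tx":-2,"ty":0,"tz":58,"gripper":1},{"wx":0,"wy":0,"wz":0,"tx":-2,"ty":0,"tz":58,"gripper":1}]' 30; for i in 1 2 3; do python3 -m creep '[{"wx":0,"wy":0,"wz":0,"tx":0,"ty":0,"tz":0,"gripper":-1},{"wx":0,"wy":0,"wz":0,"tx":0,"ty":0,"tz":0,"gripper":-1},{"wx":0,"wy":0,"wz":0,"tx":0,"ty":0,"tz":0,"gripper":-1},{"wx":0,"wy":0,"wz":0,"tx":0,"ty":0,"tz":0,"gripper":-1},{"wx":0,"wy":0,"wz":0,"tx":0,"ty":0,"tz":0,"gripper":-1}]' 20; done; python3 -c "
from h import *
toolmove(.6495,.0918,.042,156.5)"
```

```text
time_s: 6.4
tool_pos: [0.5711, 0.1224, 0.0412]
tool_rot: [-179.8, -0.1, 156.4]
force: [-0.4, -0.7, -0.5]
grip_width: 0.0872
grasp_force: 0.0
time_s: 6.82
tool_pos: [0.5723, 0.1245, 0.0433]
tool_rot: [179.9, 0.1, 156.5]
force: [-0.3, 0.2, 0.2]
grip_width: 0.0615
grasp_force: 0.0
time_s: 7.23
tool_pos: [0.5718, 0.1243, 0.0426]
tool_rot: [180.0, -0.0, 156.5]
force: [0.3, -0.4, 0.0]
grip_width: 0.0282
grasp_force: 0.0
time_s: 7.65
tool_pos: [0.5719, 0.1245, 0.0426]
tool_rot: [180.0, 0.0, 156.5]
force: [0.9, 0.5, -0.1]
grip_width: 0.0258
grasp_force: 20.0
t [-84.2   1.    0.6] w [ 0.  0. -0.]
```

```bash
python3 -m creep '[{"wx":0,"wy":0,"wz":0,"tx":-5,"ty":0.5,"tz":0,"gripper":-1},{"wx":0,"wy":0,"wz":0,"tx":-14,"ty":0.5,"tz":0,"gripper":-1},{"wx":0,"wy":0,"wz":0,"tx":-24,"ty":0.5,"tz":0,"gripper":-1},{"wx":0,"wy":0,"wz":0,"tx":-34,"ty":0.5,"tz":0,"gripper":-1},{"wx":0,"wy":0,"wz":0,"tx":-44,"ty":0.5,"tz":0,"gripper":-1}]' ; python3 -m creep '[{"wx":0,"wy":0,"wz":0,"tx":-10,"ty":0,"tz":0,"gripper":-1},{"wx":0,"wy":0,"wz":0,"tx":-20,"ty":0,"tz":0,"gripper":-1},{"wx":0,"wy":0,"wz":0,"tx":-30,"ty":0,"tz":0,"gripper":-1},{"wx":0,"wy":0,"wz":0,"tx":-39,"ty":0,"tz":0,"gripper":-1},{"wx":0,"wy":0,"wz":0,"tx":-39.5,"ty":0,"tz":0,"gripper":-1}]'; python3 -m creep '[{"wx":0,"wy":0,"wz":0,"tx":0,"ty":0,"tz":0,"gripper":-1},{"wx":0,"wy":0,"wz":0,"tx":0,"ty":0,"tz":0,"gripper":-1}]'; python3 -c "
from h import *
toolmove(.6495,.0918,.042,156.5)"
```

```text
time_s: 8.07
tool_pos: [0.6136, 0.1064, 0.0426]
tool_rot: [-180.0, 0.0, 156.4]
force: [-1.5, 0.4, 2.6]
grip_width: 0.0254
grasp_force: 20.0
time_s: 8.48
tool_pos: [0.651, 0.0896, 0.0426]
tool_rot: [-180.0, 0.2, 156.4]
force: [1.9, -0.6, 1.0]
grip_width: 0.0251
grasp_force: 20.0
time_s: 8.65
tool_pos: [0.6491, 0.0908, 0.0426]
tool_rot: [-180.0, 0.1, 156.4]
force: [0.8, -0.9, 0.5]
grip_width: 0.0257
grasp_force: 20.0
t [0.1 1.1 0.6] w [-0.   0.1 -0.1]
```

```bash
for i in 1 2; do python3 -m creep '[{"wx":0,"wy":0,"wz":0,"tx":0,"ty":0,"tz":0,"gripper":1},{"wx":0,"wy":0,"wz":0,"tx":0,"ty":0,"tz":0,"gripper":1},{"wx":0,"wy":0,"wz":0,"tx":0,"ty":0,"tz":0,"gripper":1},{"wx":0,"wy":0,"wz":0,"tx":0,"ty":0,"tz":0,"gripper":1}]' ; done; python3 -m creep '[{"wx":0,"wy":0,"wz":0,"tx":0,"ty":0,"tz":-15,"gripper":1},{"wx":0,"wy":0,"wz":0,"tx":0,"ty":0,"tz":-45,"gripper":1},{"wx":0,"wy":0,"wz":0,"tx":0,"ty":0,"tz":-80,"gripper":1},{"wx":0,"wy":0,"wz":0,"tx":0,"ty":0,"tz":-120,"gripper":1},{"wx":0,"wy":0,"wz":0,"tx":0,"ty":0,"tz":-160,"gripper":1}]';for i in 1 2; do python3 -m creep '[{"wx":0,"wy":0,"wz":0,"tx":18,"ty":26,"tz":0,"gripper":1},{"wx":0,"wy":0,"wz":0,"tx":37,"ty":52,"tz":0,"gripper":1},{"wx":0,"wy":0,"wz":0,"tx":55,"ty":78,"tz":0,"gripper":1},{"wx":0,"wy":0,"wz":0,"tx":73,"ty":104,"tz":0,"gripper":1},{"wx":0,"wy":0,"wz":0,"tx":90,"ty":130,"tz":0,"gripper":1}]'; done
python3 - <<'E'
from h import *
p,W=cloud("top"); cv2.imwrite("pics/top2.png",p[:,:,::-1]); box=(.45,.74,-.06,.2)
blobs(W,.03,.045,box);blobs(W,.06,.09,box)
E
```

```text
time_s: 8.98
tool_pos: [0.6482, 0.0919, 0.0425]
tool_rot: [180.0, -0.0, 156.5]
force: [-0.6, -0.0, -0.2]
grip_width: 0.0444
grasp_force: 0.0
time_s: 9.32
tool_pos: [0.6486, 0.0915, 0.0426]
tool_rot: [180.0, -0.0, 156.5]
force: [0.5, -0.3, 0.7]
grip_width: 0.0704
grasp_force: 0.0
time_s: 9.73
tool_pos: [0.648, 0.0913, 0.2038]
tool_rot: [-180.0, -0.1, 156.5]
force: [0.6, -0.0, 0.1]
grip_width: 0.0865
grasp_force: 0.0
time_s: 10.15
tool_pos: [0.6174, 0.2481, 0.2028]
tool_rot: [180.0, -0.0, 156.5]
force: [-0.0, -0.1, -1.2]
grip_width: 0.0868
grasp_force: 0.0
time_s: 10.57
tool_pos: [0.5867, 0.4033, 0.2026]
tool_rot: [180.0, -0.0, 156.5]
force: [1.1, 0.2, 0.5]
grip_width: 0.0869
grasp_force: 0.0
0.03 1725 [648.5  91.2] [78.5 78.3] 66.3 [0.6476 0.0904 0.0361]
0.03 1669 [615.8  12.9] [78.4 78.4] 66.5 [0.6153 0.0127 0.036 ]
0.03 1615 [538.1  47.6] [78.3 78.3] 67.2 [0.5382 0.0469 0.036 ]
0.06 184 [648.  91.] [24.5 24.2] 62.5 [0.6479 0.091  0.0697]
0.06 301 [615.9  13. ] [14.  59.6] 66.2 [0.6155 0.013  0.0699]
0.06 431 [537.9  47.6] [33.8 33.9] 67.1 [0.538  0.0475 0.0699]
```

View pics/top2.png

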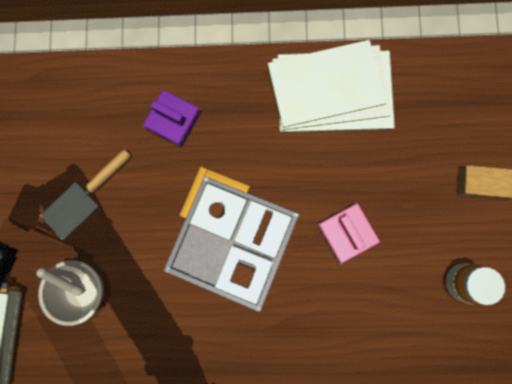

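The round caddy is in the brass corner (218,210), the bar caddy in the bay beside it (263,228) and the block caddy still in its own (243,273). All are within about 2 mm of their bay centres, and the arm is clear.

```bash
python3 -c "
from cell import env
print(env.sign_off())"
```

```text
the job is handed in; nothing more can be done
None
```

I handed the job in after about 10.6 s of robot time: the round-knobbed caddy is in the brass-bound corner, the bar caddy is in the bay that was empty, and the block caddy is still in its own bay; all three measured within about 2 mm of their bay centres and were let go, but the hand-in gave no verdict.

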